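# Square the sample carrier and set the sputter source to throw 3

### The job

Get the coating bench ready for the next run: push the long aluminium carrier bar on the stage plate flush and parallel against the steel rail, roughly midway along it, and turn the clicking scale sleeve (its grip has some free play) at the upper end of the leaning source gun down to 3, left sitting in its click. Either may be done first. Let go of everything at the end and leave the jar, beaker, bottle and the other loose things where they stand.

Things in the scene. Friction and masses are not known exactly. Their poses are not given: they have to be found in the camera images.
- sleeve (a joint): set value of the scale (angle of skirt and tongue, rad): scale 0 to 10, a click (detent) every 24 deg = 0.4189; 0 at value 0, 1.257 at 3, 4.189 at 10. Grows counter-clockwise seen from the sleeve's free upper end; lower values are clockwise. Hard stops just past 0 and 10. Starts at 7 to 9. A click takes about 0.25 N m; let go, it snaps to the nearest click.
- sleeve_grip (a point): point on the sleeve's axis at the height to grip: a round black ribbed grip, 50 mm diameter, 46 mm long, on the upper end of the leaning gun; its free end is 18 mm above. Site z is its axis, out of the free end, 30 deg from vertical. A worn coupling gives the grip up to 35 deg of free play before it drives the scale, so feel or watch the clicks. 60 N does not slip. Skirt 60 mm diameter, 27 mm below.
- scale (a point): centre of the top face of the fixed black flange (110 mm diameter) under the sleeve, on its axis, 36 mm below the grip point. The scale on it: eleven white ticks 24 deg apart, 0 a double long tick, 5 and 10 long single ticks, the others short; values rise counter-clockwise seen from the free end, 5 on the high side of the leaning flange
- tongue (a point): outer end of the white tongue on the sleeve's skirt that points at the set value on the scale, 44 mm from the axis; 8 mm wide, wider than the ticks; turns with the sleeve
- gun: the fixed source gun, bolted down, about 180 mm high: origin at the centre of the underside of its 130 x 100 x 12 mm base; the sleeve's end leans towards the body's -x, the copper-faced nose points down towards +x
- bar_center (a point): centre (half-way up) of the loose aluminium carrier bar, 30 mm (point x) by 160 mm (point y, its length) by 28 mm high, 0.24 to 0.44 kg, slides with under 5 N, with three flat glass discs in its top; it lies askew on the stage plate, clear of the rail
- rail_face (a point): middle of the face of the rail that the bar must lie against, 22 mm above the table. Site x points into the rail, square to its face; point y runs along it. The bar is flush when its centre is 15 mm before the face (x = -0.015). The rail is a fixed steel strip 220 mm long, 20 mm thick, top 38 mm above the table
- stage: the fixed aluminium stage plate, 200 mm (x) by 220 mm (y), top 8 mm above the table, with the rail along its +x edge; origin at the centre of its underside, the rail's face at x = +80 mm
- jar: glass jar, 56 mm diameter, 70 mm high, a bystander; origin at the centre of its underside
- beaker: white ceramic cup, 64 mm diameter, 80 mm high, a bystander; origin at the centre of its underside
- flange: steel ring, 70 mm diameter, 13 mm high, a bystander; origin at the centre of its underside
- spanner: spanner lying flat, 170 mm long, a bystander; origin at the centre of its underside
- driver: screwdriver lying flat, 180 mm long, a bystander; origin at the centre of its underside
- solvent: amber bottle, 66 mm diameter, 170 mm high, a bystander; origin at the centre of its underside
- blank: stepped steel blank, 68 mm diameter, 40 mm high, a bystander; origin at the centre of its underside
There are look-alikes about, which are no part of the job. Leave any yellow look-alike of the gun alone.

How it is judged:
At the end, for the whole second after the job is handed in: The sleeve rests in the click at 3 (within 0.1 rad); the bar lies on the plate, flat, its long face against the rail (centre within 3 mm of flush, parallel within 0.03 rad) and its middle within 50 mm of the rail's middle (value of joint sleeve between 1.15664 and 1.35664 rad and velocity of joint sleeve between -0.05 and 0.05 rad/s and x of bar_center in the frame of rail_face between -0.018 and -0.012 m and angle between the y axis of bar_center and the y axis of rail_face, either way round below 0.03 rad and y of bar_center in the frame of rail_face between -0.05 and 0.05 m and z of bar_center in the frame of rail_face between -0.004 and 0.004 m and angle between bar_center's own z axis and vertical below 0.05 rad); the robot touches nothing.
It fails at once if a bystander (jar, beaker, flange, spanner, driver, solvent, blank) is shifted by more than 30 mm (distance of any of jar, beaker, flange, spanner, driver, solvent, blank from where it was at the start of the episode above 0.03 m).
It also fails if it takes over 64 s, if anything falls off the work surface, if the arm or the gripper's body presses on something with over 40 N, if the wrist force passes 120 N, or if a joint passes its speed limit or range.

### The arm

A 6-joint arm with a two-finger parallel gripper is mounted at the origin on the work surface. World frame = base frame: x ahead of the robot, y to its left, z up, the work surface at z = 0. Lengths are in m, angles in rad, forces in N, time in s.
With the tool pointing down it reaches from about 0.4 to 0.825 m from the base axis. Payload 7 kg.
Tool frame: the origin (TCP) lies midway between the tips of the shut fingers; the grasp point (between the pads) lies 19 mm behind it; z points along the fingers, y is the line along which they close (so a half turn about z gives the same grasp; the last joint's range is limited). The gripper opens to 88 mm and grips with 3 to 60 N. Pads are 19 mm wide; open, the fingers measure 130 mm over their backs; the gripper's body (78 mm by 193 mm) begins 47 mm behind the grasp point.
Start: joints at [1.552, 0.359, 0.012, 0, -1.224, -0.288], TCP at [0.204, 0.643, 0.227] pointing down, gripper open.
Joint ranges: [-3.07, 3.07], [-1.43, 2.12], [-1.02, 1.25], [-3.03, 1.67], [-3.05, -0], [-3.03, 3.03]. Speed limits (rad/s): [2.39, 2.39, 3.01, 3.14, 3.14, 3.14].

### API

Orientations are given as [roll, pitch, yaw] about the fixed x, y, z axes, in that order (R = Rz(yaw) Ry(pitch) Rx(roll)).
In Python, from station import telemetry, eyes, ticket, recognise, trace gives the robot as it stands. The module is installed in compiled form; this text tells all that it offers.
- The arm moves only by the tool servo_tool, never from a script. Its argument "series" is a list that holds one entry, the list of rows, each a list of 4 numbers: the shift along the tool's x, y, z in mm, then the turn about the tool's z in rad. In form: [[[x, y, z, roll], ...]]. A call has exactly 10 rows; each row shifts and turns the commanded pose from where the row before left it, along the tool's axes as they then stand; what a row does not reach is not made up. A row lasts 1/12 s, in which the tool goes at most 41.7 mm and 7.16 degrees, less where a joint would pass 70% of its speed; a pose out of reach is approached as far as the arm can. A call is refused whole if a number of a shift passes 41.7 or a number of a turn 0.125, either way. A call with a gripper value outside its range is refused whole. "claw" is the gripper's target within -1 to 1 (shut at 1, half-way at 0, fully open at -1), set as the call begins (left out, the last holds). The fingers move at their own pace and stop on an object; "grip_force" is the grip in N (left out, the last holds). Time passes only in rows, so rows that do not move let the fingers close, or fill a call up. It gives the time, the measured TCP pose, the force, the opening and the grip force at its end, in the units of the state.
- telemetry.get_state(): the state, without advancing time (a new reading comes with each control period).
- eyes.grab_frame(name): name is "scene" or "top" or "wrist"; returns the picture (420x560x3 uint8, red, green, blue); there is no depth.
- eyes.calibration(name): a dict with "mtx" (3x3 intrinsics, pixels), "rvec" (rotation vector, rad) and "tvec" (3), from world to camera coordinates, as OpenCV has them. Camera axes: x right, y down, z forward; pixel columns grow to the right and rows downward; lengths in m; the calibration is good to about 2 mm. A picture is of the moment at which its call begins: read the wrist's pose just before it. calibration takes no time and is no camera call; for the wrist camera it gives the pose at the moment of the call.
- ticket.job_done(): hands the job in; it is judged then, once.
Trained networks look in the newest picture that a camera, given by its name, has taken for a name from the list of things; names that differ only in an ending like _2 or _b are one class to them, and where a whole thing is asked for, a point or a joint stands for the part that bears it (a point fixed in the world has none). Each returns a list of dicts, best first, with "conf" (0 to 1); they miss things now and then, are a little off and sometimes report something else, mostly with a low value. They report only what shows in the picture. A call takes as long as a camera call. They do not tell look-alikes from the thing itself.
- recognise(camera, name): "position" ([x, y, z] in m, in world coordinates, good to about 4 mm: the middle of the surface that is visible of it).
- trace(camera, name): "mask" (420x560 bool, what is visible of it).
The state is a dict: "t": time; "q": joint angles; "qd": joint speeds; "joint_efforts": joint torques, N m; "eef_pos": TCP position; "ee_rot": TCP orientation; "force": force on the tool from outside, world axes, zero at the start; "moment": the same for the moment, N m; "width": finger opening in m; "gripper_force": force on a finger pad.
Only numpy, scipy, OpenCV 4.12 (cv2) and the standard library are available. Lean on these libraries where they do the work, as an engineer would, in place of code of your own. Each camera call takes 0.05 s, during which the arm holds its last target. There are 200 camera calls.

## Working session

There is one attempt and no reset: what is moved stays moved. The work goes in short steps, Python scripts to look and compute and a tool call to move; the robot and the scene stay as the last step left them, time stands still between calls to the robot, and variables do not carry over. Pictures are saved under pics/ and viewed, at most 10 in all, crops included, and the job is handed in when it is done.

Besides the shell and the picture viewer there is one more tool, called after "Emit:" by a JSON object that holds its "name" and its "arguments", one argument or row to a line. servo_tool: Moves the arm, as the interface text tells. Its arguments: {"type":"object","properties":{"series":{"type":"array"},"claw":{"type":"number"},"grip_force":{"type":"number"}},"required":["series"]}

```bash
mkdir -p pics; python3 - <<'E'
from station import telemetry, eyes, recognise
import cv2,numpy as np
s=telemetry.get_state();print({k:np.round(v,3) for k,v in s.items()})
for c in("scene","top"):
    f=eyes.grab_frame(c);cv2.imwrite(f"pics/{c}0.png",f[:,:,::-1])
    k=eyes.calibration(c);R=cv2.Rodrigues(k["rvec"])[0];print(c,k["mtx"].tolist(),(-R.T@k["tvec"].reshape(3)).round(3))
    for n in("sleeve","gun","bar_center","stage","tongue","jar","beaker","solvent","blank","flange","spanner","driver"):
        for d in recognise(c,n)[:2]:
            p=np.array(d["position"]);q=cv2.projectPoints(p[None],k["rvec"],k["tvec"],k["mtx"],None)[0].ravel()
            print(n,round(d["conf"],2),p.round(3),q.round())
E
```

```text
{'t': np.float64(0.0), 'q': array([ 1.552,  0.359,  0.011, -0.   , -1.224, -0.288]), 'qd': array([-0.   , -0.   ,  0.   ,  0.001, -0.001,  0.001]), 'joint_efforts': array([ 1.0000e-03, -5.8272e+01,  2.9306e+01,  6.9970e+00,  7.0000e-03,
       -0.0000e+00]), 'eef_pos': array([0.204, 0.643, 0.226]), 'ee_rot': array([ 3.14 , -0.   , -0.307]), 'force': array([-0.392,  0.176, -0.733]), 'moment': array([ 0.043, -0.013,  0.019]), 'gripper_force': np.float64(0.0), 'width': np.float64(0.088)}
scene [[381.3417358897267, 0.0, 278.78248768801933], [0.0, 381.3417358897267, 212.27031594192135], [0.0, 0.0, 1.0]] [1.073 0.353 1.011]
sleeve 0.97 [0.585 0.178 0.171] [323. 243.]
sleeve 0.82 [0.711 0.482 0.172] [419. 351.]
gun 0.92 [0.61  0.183 0.109] [318. 263.]
gun 0.84 [0.735 0.466 0.129] [402. 362.]
bar_center 0.95 [ 0.602 -0.12   0.035] [231. 225.]
bar_center 0.41 [0.313 0.288 0.006] [390. 225.]
stage 0.67 [ 0.607 -0.102  0.004] [236. 234.]
stage 0.49 [0.757 0.313 0.114] [336. 335.]
tongue 0.75 [0.586 0.181 0.166] [324. 245.]
tongue 0.58 [0.707 0.484 0.172] [420. 350.]
jar 0.9 [0.402 0.019 0.053] 
[... 614 characters left out ...]
 0.121] [121. 153.]
gun 0.75 [0.572 0.163 0.13 ] [230. 203.]
bar_center 0.86 [ 0.59  -0.129  0.038] [337. 208.]
bar_center 0.37 [0.572 0.166 0.171] [227. 199.]
stage 0.84 [ 0.573 -0.117  0.008] [332. 216.]
stage 0.25 [ 0.346 -0.133  0.01 ] [337. 297.]
tongue 0.71 [0.57  0.167 0.174] [226. 200.]
tongue 0.49 [ 0.592 -0.131  0.037] [338. 208.]
jar 0.6 [0.379 0.014 0.075] [284. 281.]
beaker 0.63 [0.741 0.045 0.05 ] [277. 153.]
beaker 0.35 [0.569 0.165 0.174] [227. 200.]
solvent 0.69 [0.722 0.296 0.11 ] [185. 149.]
blank 0.68 [ 0.412 -0.38   0.011] [426. 276.]
flange 0.71 [ 0.348 -0.133  0.009] [336. 297.]
spanner 0.57 [0.309 0.294 0.004] [181. 305.]
driver 0.71 [ 0.529 -0.424  0.021] [442. 235.]
```

```bash
python3 - <<'E'
import cv2
s=cv2.imread("pics/scene0.png");t=cv2.imread("pics/top0.png")
cv2.imwrite("pics/a.png",cv2.resize(s[150:420,140:460],(800,675-75)[:2],interpolation=cv2.INTER_CUBIC) if 0 else cv2.resize(s[150:410,140:480],(784,600),interpolation=cv2.INTER_CUBIC))
cv2.imwrite("pics/b.png",cv2.resize(t[100:330,90:390],(780,598),interpolation=cv2.INTER_CUBIC))
E
```

```text
(no output)
```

View pics/a.png

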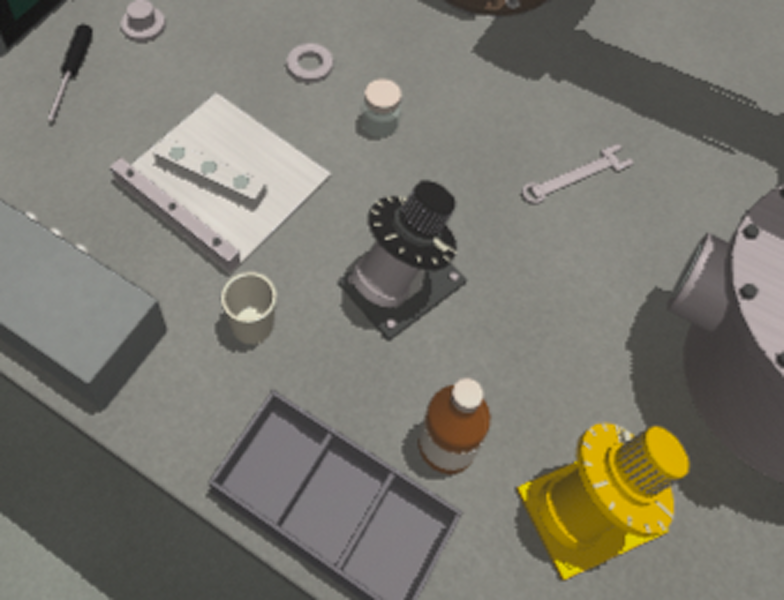

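View pics/b.png

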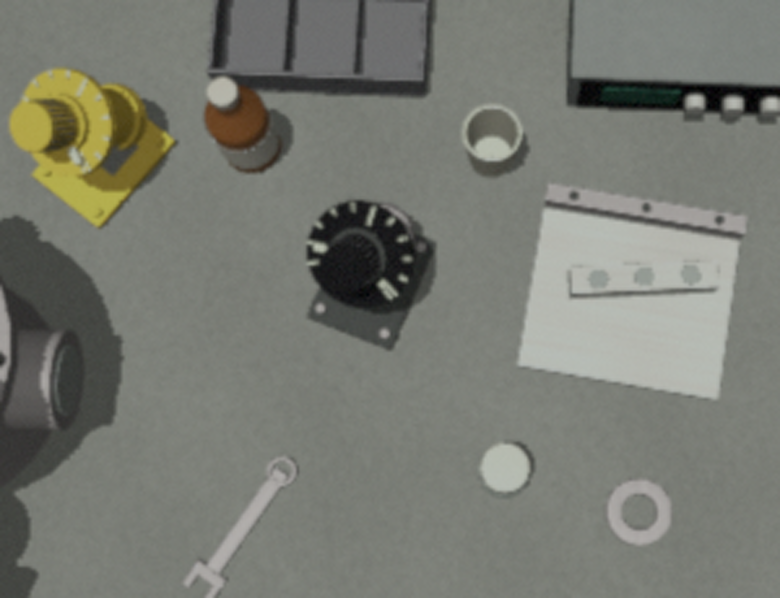

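The top crop shows the black gun at about (360,255), with the double 0 tick at (388,290) and the 5 tick at (372,213). The bar is at (645,278) and the rail runs from (548,195) to (745,225).

Possible mistakes, in full-frame scene pixels:
- **Gun and sleeve:** the black gun is at (320,245). The yellow one at (415,355) is the look-alike. I choose the black one.
- **Bar:** the only bar on the stage is at (231,225). The spanner at (389,226) was only a false detection.

Next I move above the black gun and take the close look.

Emit:
{"name": "servo_tool", "arguments": {
  "series": [
    [[0, 0, -35, 0], [0, 0, -35, 0], [32, 22, 0, 0], [32, 22, 0, 0], [32, 22, 0, 0], [32, 22, 0, 0], [32, 22, 0, 0], [32, 22, 0, 0], [32, 22, 0, 0], [32, 22, 0, 0]]
  ],
  "claw": -1
}}

```text
t: 2.13
eef_pos: [0.3955, 0.3967, 0.2969]
ee_rot: [-3.141, -0.0, -0.306]
force: [0.2, 1.0, -0.3]
width: 0.0879
gripper_force: 0.0
```

Emit:
{"name": "servo_tool", "arguments": {
  "series": [
    [[32, 22, 0, 0], [32, 22, 0, 0], [32, 22, 0, 0], [32, 22, 0, 0], [32, 22, 0, 0], [32, 22, 0, 0], [0, 0, 0, 0], [0, 0, 0, 0], [0, 0, 0, 0], [0, 0, 0, 0]]
  ]
}}

```text
t: 2.97
eef_pos: [0.5375, 0.2152, 0.2966]
ee_rot: [-3.141, 0.0, -0.306]
force: [-0.1, 0.7, 0.0]
width: 0.0872
gripper_force: 0.0
```

```bash
python3 - <<'E'
from station import telemetry, eyes, recognise
import cv2,numpy as np
s=telemetry.get_state();print(s["t"],s["q"].round(3),s["eef_pos"],s["ee_rot"])
k=eyes.calibration("wrist");f=eyes.grab_frame("wrist");cv2.imwrite("pics/w0.png",f[:,:,::-1])
R=cv2.Rodrigues(k["rvec"])[0];print(k["mtx"][0],R.round(2),(-R.T@k["tvec"].reshape(3)).round(3))
np.savez("w0.npz",**k)
for n in("sleeve","tongue","gun"):
    for d in recognise("wrist",n)[:2]:
        p=np.array(d["position"]);q=cv2.projectPoints(p[None],k["rvec"],k["tvec"],k["mtx"],None)[0].ravel()
        print(n,round(d["conf"],2),p.round(3),q.round())
E
```

```text
2.9667 [ 0.718  0.163 -0.093 -0.    -1.314  0.546] [0.53751698 0.21517201 0.29660834] [-3.14140828e+00  4.86604625e-05 -3.06080957e-01]
[300.60073742   0.         281.69979546] [[-0.3  -0.95 -0.  ]
 [-0.91  0.29  0.29]
 [-0.28  0.09 -0.96]] [0.612 0.191 0.454]
sleeve 0.85 [0.69  0.462 0.136] [  5. 128.]
sleeve 0.71 [0.726 0.3   0.115] [145.  42.]
tongue 0.91 [0.685 0.461 0.134] [ 11. 131.]
tongue 0.71 [0.578 0.179 0.178] [306. 153.]
gun 0.97 [0.592 0.177 0.156] [302. 136.]
gun 0.72 [0.402 0.024 0.059] [440. 232.]
```

View pics/w0.png

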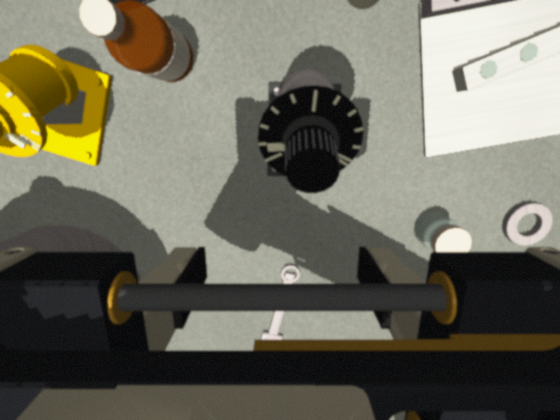

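```bash
python3 - <<'E'
import cv2,numpy as np
a=cv2.imread("pics/w0.png")[70:200,245:380];t=cv2.imread("pics/top0.png")[165:245,195:275]
a=cv2.resize(a,(400*135//130,400),interpolation=cv2.INTER_CUBIC);t=cv2.resize(t,(380,380),interpolation=cv2.INTER_CUBIC)
t=cv2.copyMakeBorder(t,0,20,0,0,cv2.BORDER_CONSTANT)
cv2.imwrite("pics/c.png",np.clip(np.hstack([a,t])*1.3,0,255).astype(np.uint8))
E
```

```text
(no output)
```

View pics/c.png

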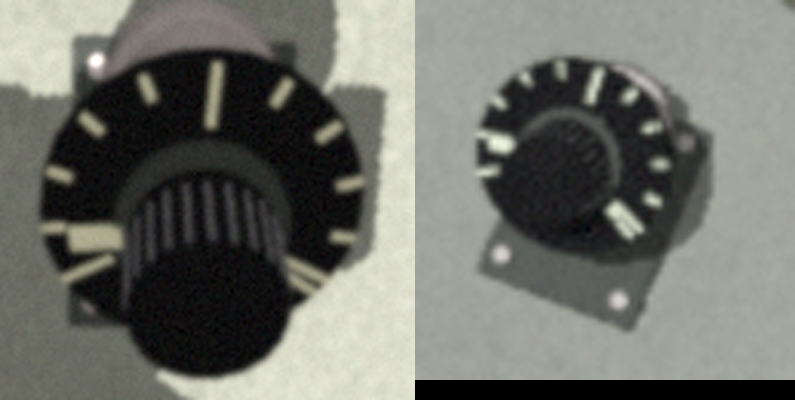

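The zoomed view shows the tongue at (95,238) on tick 9, with 10 at (88,268), 5 at (215,95) and the double 0 at (305,275). So the sleeve must go six clicks clockwise. Next I fit the gun's pose to the ticks.

```bash
cat > gun.py <<'E'
import cv2,numpy as np
from scipy.optimize import least_squares
def axes(yaw):
    u=np.array([np.cos(yaw),np.sin(yaw),0]);z=np.array([0,0,1.])
    a=z*np.cos(np.pi/6)-u*np.sin(np.pi/6)          # sleeve axis
    h=u*np.cos(np.pi/6)+z*np.sin(np.pi/6)           # high side, value 5
    return a,h,np.cross(a,h)
def tick(p,v,r):
    a,h,l=axes(p[3]);t=np.radians(24)*(np.asarray(v)-5.)
    return p[:3]+np.outer(r*np.cos(t),h)+np.outer(r*np.sin(t),l)
def proj(k,X): return cv2.projectPoints(X,k["rvec"],k["tvec"],k["mtx"],None)[0][:,0]
E
python3 - <<'E'
from gun import *
from station import eyes
kw=dict(np.load("w0.npz"));kt=eyes.calibration("top")
W={6:(148,88),7:(92,124),8:(60,175),4:(282,93),3:(329,131),2:(349,184),1:(342,237)}
T={6:(560,70),7:(525,80),8:(498,103),4:(630,97),3:(651,128),2:(660,163),1:(653,200)}
w=np.array(list(W.values()))/3.077+[245,70]-.3;t=(np.array(list(T.values()))-[415,0])/4.75+[195,165]-.3
v=list(W)
f=lambda p:np.r_[(proj(kw,tick(p,v,p[4]))-w).ravel(),(proj(kt,tick(p,v,p[4]))-t).ravel()]
o=least_squares(f,[.585,.17,.14,-.36,.048]);p=o.x;a,h,l=axes(p[3])
print(p.round(4),np.abs(o.fun).reshape(2,-1).mean(1),o.fun.round(1));print("grip",p[:3]+.036*a)
fw=lambda p:f(p)[:14];o2=least_squares(lambda q:fw(np.r_[q,p[4]]),p[:4]);print("wrist only",o2.x,(o2.x[:3]+.036*axes(o2.x[3])[0]).round(4))
np.save("gun.npy",p)
E
```

```text
[ 0.5833  0.1695  0.1323 -0.3368  0.0499] [0.15229343 0.19521516] [-0.   0.1  0.1 -0.  -0.  -0.3 -0.2 -0.1 -0.1  0.2  0.2 -0.2  0.4 -0.2
 -0.2  0.1 -0.1  0.  -0.   0.1 -0.3  0.  -0.1  0.1 -0.3  0.5 -0.5  0.2]
grip [0.56632272 0.17548495 0.16352004]
wrist only [ 0.58326916  0.16962717  0.13228515 -0.33789177] [0.5663 0.1756 0.1635]
```

Emit:
{"name": "servo_tool", "arguments": {
  "series": [
    [[18.2, 14.5, 0, 0], [18.2, 14.5, 0, 0], [0, 0, 0, -0.094], [0, 0, 0, -0.094], [0, 0, 0, -0.094], [0, 0, 0, -0.094], [0, 0, 0, -0.094], [0, 0, 20, 0], [0, 0, 20, 0], [0, 0, 0, 0]]
  ],
  "claw": -1
}}

```text
t: 4.0
eef_pos: [0.5617, 0.1759, 0.2528]
ee_rot: [3.141, 0.006, 0.164]
force: [-0.0, -0.2, -0.7]
width: 0.0876
gripper_force: 0.0
```

Emit:
{"name": "servo_tool", "arguments": {
  "series": [
    [[0, 0, 30, 0], [0, 0, 30, 0], [0, 0, 30, 0], [0, 0, 17, 0], [0, 0, 0, 0], [0, 0, 0, 0], [0, 0, 0, 0], [0, 0, 0, 0], [0, 0, 0, 0], [0, 0, 0, 0]]
  ]
}}

```text
t: 4.83
eef_pos: [0.5644, 0.1762, 0.1509]
ee_rot: [-3.141, -0.002, 0.163]
force: [-0.2, 0.7, 0.2]
width: 0.0875
gripper_force: 0.0
```

Emit:
{"name": "servo_tool", "arguments": {
  "series": [
    [[0, 0, 0, 0], [0, 0, 0, 0], [0, 0, 0, 0], [0, 0, 0, 0], [0, 0, 0, 0], [0, 0, 0, 0], [0, 0, 0, 0], [0, 0, 0, 0], [0, 0, 0, 0], [0, 0, 0, 0]]
  ],
  "claw": 1,
  "grip_force": 40
}}

```text
t: 5.67
eef_pos: [0.5639, 0.1753, 0.1495]
ee_rot: [3.141, 0.0, 0.163]
force: [1.4, -4.8, 1.1]
width: 0.0547
gripper_force: 37.9
```

Emit:
{"name": "servo_tool", "arguments": {
  "series": [
    [[0, 0, 0, 0.1], [0, 0, 0, 0.1], [0, 0, 0, 0.1], [0, 0, 0, 0.1], [0, 0, 0, 0.1], [0, 0, 0, 0.1], [0, 0, 0, 0.1], [0, 0, 0, 0.1], [0, 0, 0, 0.1], [0, 0, 0, 0.1]]
  ]
}}

```text
t: 6.5
eef_pos: [0.566, 0.1812, 0.1518]
ee_rot: [-3.131, 0.002, -0.838]
force: [-5.8, 10.3, 8.7]
width: 0.0514
gripper_force: 42.6
```

```bash
cat > look.py <<'E'
from gun import *
from station import eyes,telemetry
import sys
# tongue/tick brightness vs scale value at radius of the tongue (skirt-side part, inside ticks)
p=np.load("gun.npy");n=sys.argv[1]
s=telemetry.get_state();print(s["t"],s["eef_pos"].round(4),s["ee_rot"].round(3),"F",s["force"].round(1),"M",s["moment"].round(2),"w",s["width"].round(4))
for c in("wrist","scene","top"):
    k=eyes.calibration(c);f=eyes.grab_frame(c);cv2.imwrite(f"pics/{n}_{c}.png",f[:,:,::-1])
    g=cv2.GaussianBlur(f.max(2),(3,3),0).astype(np.float32);v=np.arange(-1,11.6,.25);a=axes(p[3])[0]
    X=np.concatenate([tick(np.r_[p[:3]+.004*a,p[3]],v,r) for r in(.035,.038,.041)])
    q=proj(k,X).astype(np.float32);b=cv2.remap(g,q[:,0],q[:,1],0+cv2.INTER_LINEAR).reshape(3,-1).mean(0)
    o=np.argsort(-b)[:6];print(c,[(float(v[i]),int(b[i])) for i in o],"median",int(np.median(b)))
E
python3 look.py s1
```

```text
Traceback (most recent call last):
  File "look.py", line 6, in <module>
    s=telemetry.get_state();print(s["t"],s["eef_pos"].round(4),s["ee_rot"].round(3),"F",s["force"].round(1),"M",s["moment"].round(2),"w",s["width"].round(4))
                                                                                                                                         ^^^^^^^^^^^^^^^^
AttributeError: 'float' object has no attribute 'round'
```

```bash
sed -i 's/s\["width"\].round(4)/round(s["width"],4)/' look.py; python3 look.py s1; python3 - <<'E'
import cv2,numpy as np
a=cv2.imread("pics/s1_wrist.png");t=cv2.imread("pics/s1_scene.png")[195:285,280:370]
cv2.imwrite("pics/d.png",np.hstack([cv2.resize(a,(480,360)),cv2.resize(t,(320,320))[:,:,:] if 0 else cv2.resize(t,(320,360))]))
E
```

```text
6.5 [0.566  0.1812 0.1518] [-3.131e+00  2.000e-03 -8.380e-01] F [-5.8 10.3  8.7] M [5.43 0.62 1.32] w 0.0514
wrist [(8.0, 138), (7.75, 136), (8.25, 115), (0.25, 112), (0.0, 104), (8.75, 85)] median 13
scene [(7.5, 101), (7.75, 99), (8.75, 96), (9.0, 95), (8.5, 94), (8.0, 92)] median 46
top [(0.75, 76), (1.0, 64), (0.5, 63), (-1.0, 56), (7.25, 55), (-0.75, 53)] median 30
```

View pics/d.png

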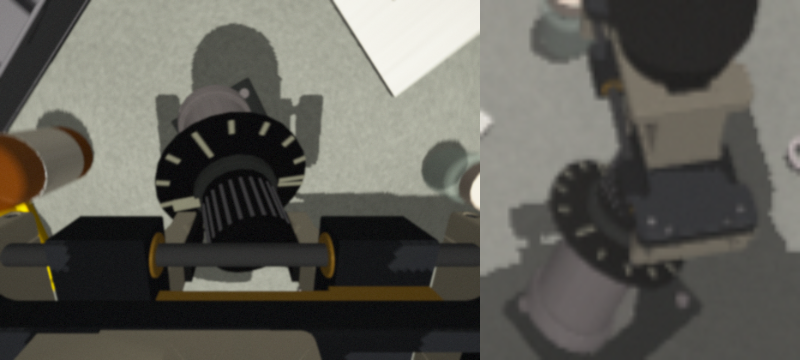

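The wrist view shows the tongue at (183,205), on tick 8, so the play is taken up. Now I ratchet back.

Emit:
{"name": "servo_tool", "arguments": {
  "series": [
    [[0, 0, 0, 0], [0, 0, 0, 0], [0, 0, 0, 0], [0, 0, 0, 0], [0, 0, -4, -0.125], [0, 0, -4, -0.125], [0, 0, 0, -0.125], [0, 0, 0, -0.125], [0, 0, 0, -0.125], [0, 0, 0, -0.125]]
  ],
  "claw": -1
}}

```text
t: 7.48
eef_pos: [0.5637, 0.1755, 0.1571]
ee_rot: [3.141, 0.001, -0.081]
force: [-1.0, 0.8, -0.1]
width: 0.0876
gripper_force: 0.0
```

Emit:
{"name": "servo_tool", "arguments": {
  "series": [
    [[0, 0, 4, -0.125], [0, 0, 4, -0.125], [0, 0, 0, 0], [0, 0, 0, 0], [0, 0, 0, 0], [0, 0, 0, 0], [0, 0, 0, 0], [0, 0, 0, 0], [0, 0, 0, 0], [0, 0, 0, 0]]
  ]
}}

```text
t: 8.32
eef_pos: [0.5639, 0.1759, 0.1496]
ee_rot: [-3.142, -0.0, 0.163]
force: [0.5, -0.3, 0.1]
width: 0.0875
gripper_force: 0.0
```

Emit:
{"name": "servo_tool", "arguments": {
  "series": [
    [[0, 0, 0, 0], [0, 0, 0, 0], [0, 0, 0, 0], [0, 0, 0, 0], [0, 0, 0, 0], [0, 0, 0, 0], [0, 0, 0, 0], [0, 0, 0, 0], [0, 0, 0, 0], [0, 0, 0, 0]]
  ],
  "claw": 1,
  "grip_force": 40
}}

```text
t: 9.15
eef_pos: [0.5639, 0.1753, 0.1496]
ee_rot: [3.141, 0.0, 0.163]
force: [1.3, -5.0, 0.4]
width: 0.0544
gripper_force: 37.9
```

Emit:
{"name": "servo_tool", "arguments": {
  "series": [
    [[0, 0, 0, 0.1], [0, 0, 0, 0.1], [0, 0, 0, 0.1], [0, 0, 0, 0.1], [0, 0, 0, 0.1], [0, 0, 0, 0.1], [0, 0, 0, 0.1], [0, 0, 0, 0.1], [0, 0, 0, 0.1], [0, 0, 0, 0.1]]
  ]
}}

```text
t: 9.98
eef_pos: [0.566, 0.1813, 0.1519]
ee_rot: [-3.13, 0.002, -0.838]
force: [-4.9, 10.6, 5.5]
width: 0.0513
gripper_force: 42.5
```

```bash
python3 look.py s2
```

```text
9.9833 [0.566  0.1813 0.1519] [-3.13e+00  2.00e-03 -8.38e-01] F [-4.9 10.6  5.5] M [5.55 0.24 1.2 ] w 0.0513
wrist [(6.25, 137), (6.0, 133), (0.25, 111), (0.0, 105), (0.5, 83), (8.75, 83)] median 13
scene [(7.5, 100), (6.0, 99), (7.75, 99), (8.75, 96), (9.0, 95), (8.5, 94)] median 54
top [(0.75, 71), (1.0, 63), (0.5, 61), (-1.0, 57), (7.25, 55), (-0.75, 54)] median 30
```

Emit:
{"name": "servo_tool", "arguments": {
  "series": [
    [[0, 0, 0, 0], [0, 0, 0, 0], [0, 0, 0, 0], [0, 0, 0, 0], [0, 0, -4, -0.125], [0, 0, -4, -0.125], [0, 0, 0, -0.125], [0, 0, 0, -0.125], [0, 0, 0, -0.125], [0, 0, 0, -0.125]]
  ],
  "claw": -1
}}

```text
t: 10.97
eef_pos: [0.5638, 0.1755, 0.1572]
ee_rot: [3.141, 0.001, -0.081]
force: [-0.4, -0.5, -0.2]
width: 0.0879
gripper_force: 0.0
```

Emit:
{"name": "servo_tool", "arguments": {
  "series": [
    [[0, 0, 4, -0.125], [0, 0, 4, -0.125], [0, 0, 0, 0], [0, 0, 0, 0], [0, 0, 0, 0], [0, 0, 0, 0], [0, 0, 0, 0], [0, 0, 0, 0], [0, 0, 0, 0], [0, 0, 0, 0]]
  ]
}}

```text
t: 11.8
eef_pos: [0.5639, 0.176, 0.1497]
ee_rot: [-3.141, -0.0, 0.163]
force: [0.2, -0.5, 0.3]
width: 0.0874
gripper_force: 0.0
```

Emit:
{"name": "servo_tool", "arguments": {
  "series": [
    [[0, 0, 0, 0], [0, 0, 0, 0], [0, 0, 0, 0], [0, 0, 0, 0], [0, 0, 0, 0], [0, 0, 0, 0], [0, 0, 0, 0], [0, 0, 0, 0], [0, 0, 0, 0], [0, 0, 0, 0]]
  ],
  "claw": 1,
  "grip_force": 40
}}

```text
t: 12.63
eef_pos: [0.5639, 0.1754, 0.1496]
ee_rot: [3.141, 0.0, 0.163]
force: [1.6, -5.3, 0.2]
width: 0.0546
gripper_force: 37.9
```

Emit:
{"name": "servo_tool", "arguments": {
  "series": [
    [[0, 0, 0, 0.1], [0, 0, 0, 0.1], [0, 0, 0, 0.1], [0, 0, 0, 0.1], [0, 0, 0, 0.1], [0, 0, 0, 0.1], [0, 0, 0, 0.1], [0, 0, 0, 0.1], [0, 0, 0, 0.1], [0, 0, 0, 0.1]]
  ]
}}

```text
t: 13.47
eef_pos: [0.5661, 0.1811, 0.1519]
ee_rot: [-3.131, 0.002, -0.838]
force: [-6.9, 9.5, 7.3]
width: 0.0513
gripper_force: 42.5
```

```bash
python3 look.py s3
```

```text
13.4667 [0.5661 0.1811 0.1519] [-3.131e+00  2.000e-03 -8.380e-01] F [-6.9  9.5  7.3] M [5.27 0.52 1.14] w 0.0513
wrist [(4.25, 137), (4.5, 137), (0.25, 113), (0.0, 105), (8.75, 85), (0.5, 85)] median 13
scene [(7.5, 101), (7.75, 98), (4.0, 97), (8.75, 97), (9.0, 95), (8.5, 94)] median 56
top [(4.0, 118), (4.25, 106), (0.75, 74), (3.75, 68), (1.0, 64), (0.5, 63)] median 35
```

Emit:
{"name": "servo_tool", "arguments": {
  "series": [
    [[0, 0, 0, 0], [0, 0, 0, 0], [0, 0, 0, 0], [0, 0, 0, 0], [0, 0, -4, -0.125], [0, 0, -4, -0.125], [0, 0, 0, -0.125], [0, 0, 0, -0.125], [0, 0, 0, -0.125], [0, 0, 0, -0.125]]
  ],
  "claw": -1
}}

```text
t: 14.45
eef_pos: [0.5638, 0.1755, 0.1572]
ee_rot: [3.141, 0.001, -0.081]
force: [0.8, -0.1, 0.6]
width: 0.0872
gripper_force: 0.0
```

Emit:
{"name": "servo_tool", "arguments": {
  "series": [
    [[0, 0, 4, -0.125], [0, 0, 4, -0.125], [0, 0, 0, 0], [0, 0, 0, 0], [0, 0, 0, 0], [0, 0, 0, 0], [0, 0, 0, 0], [0, 0, 0, 0], [0, 0, 0, 0], [0, 0, 0, 0]]
  ]
}}

```text
t: 15.28
eef_pos: [0.5639, 0.1759, 0.1497]
ee_rot: [-3.142, -0.0, 0.163]
force: [0.8, -0.5, -0.4]
width: 0.0875
gripper_force: 0.0
```

```bash
python3 look.py s4
```

```text
15.2833 [0.5639 0.1759 0.1497] [-3.142 -0.     0.163] F [ 0.8 -0.5 -0.4] M [-0.04 -0.01 -0.  ] w 0.0875
wrist [(3.75, 142), (4.0, 139), (9.75, 129), (5.0, 77), (0.25, 76), (3.5, 55)] median 14
scene [(3.75, 96), (4.0, 91), (3.5, 78), (0.25, 76), (0.5, 67), (4.25, 67)] median 40
top [(4.0, 116), (0.25, 104), (0.0, 94), (4.25, 86), (1.0, 84), (7.0, 82)] median 43
```

Emit:
{"name": "servo_tool", "arguments": {
  "series": [
    [[0, 0, 0, 0], [0, 0, 0, 0], [0, 0, 0, 0], [0, 0, 0, 0], [0, 0, 0, 0], [0, 0, 0, 0], [0, 0, 0, 0], [0, 0, 0, 0], [0, 0, 0, 0], [0, 0, 0, 0]]
  ],
  "claw": 1,
  "grip_force": 40
}}

```text
t: 16.27
eef_pos: [0.5639, 0.1753, 0.1495]
ee_rot: [3.141, 0.0, 0.163]
force: [1.7, -5.5, 0.4]
width: 0.0549
gripper_force: 37.9
```

Emit:
{"name": "servo_tool", "arguments": {
  "series": [
    [[0, 0, 0, 0.1], [0, 0, 0, 0.1], [0, 0, 0, 0.1], [0, 0, 0, 0.1], [0, 0, 0, 0.05], [0, 0, 0, 0], [0, 0, 0, 0], [0, 0, 0, 0], [0, 0, 0, 0], [0, 0, 0, 0]]
  ]
}}

```text
t: 17.1
eef_pos: [0.5636, 0.1776, 0.15]
ee_rot: [-3.139, 0.0, -0.286]
force: [-4.1, 3.4, 3.4]
width: 0.0498
gripper_force: 39.4
```

```bash
python3 look.py s5
```

```text
17.1 [0.5636 0.1776 0.15  ] [-3.139  0.    -0.286] F [-4.1  3.4  3.4] M [1.52 1.3  0.39] w 0.0498
wrist [(3.5, 135), (3.75, 132), (9.75, 124), (0.0, 104), (0.25, 102), (0.5, 89)] median 13
scene [(3.5, 99), (3.75, 88), (3.25, 85), (11.25, 70), (0.25, 66), (11.5, 65)] median 44
top [(7.25, 76), (7.0, 76), (6.75, 70), (7.5, 70), (10.75, 70), (10.5, 64)] median 41
```

Emit:
{"name": "servo_tool", "arguments": {
  "series": [
    [[0, 0, 0, 0.1], [0, 0, 0, 0.1], [0, 0, 0, 0.05], [0, 0, 0, 0], [0, 0, 0, 0], [0, 0, 0, 0], [0, 0, 0, 0], [0, 0, 0, 0], [0, 0, 0, 0], [0, 0, 0, 0]]
  ]
}}

```text
t: 18.08
eef_pos: [0.5647, 0.1799, 0.1507]
ee_rot: [-3.134, 0.0, -0.535]
force: [-5.0, 8.2, 3.7]
width: 0.0495
gripper_force: 40.4
```

```bash
python3 look.py s6
```

```text
18.0833 [0.5647 0.1799 0.1507] [-3.134  0.    -0.535] F [-5.   8.2  3.7] M [4.5  1.12 0.99] w 0.0495
wrist [(2.75, 136), (3.0, 133), (0.25, 106), (0.5, 99), (0.0, 93), (5.0, 91)] median 13
scene [(2.75, 104), (3.0, 95), (2.5, 90), (10.75, 88), (10.5, 87), (11.0, 82)] median 48
top [(7.25, 67), (7.0, 67), (7.5, 62), (6.75, 61), (2.0, 59), (-1.0, 57)] median 35
```

Emit:
{"name": "servo_tool", "arguments": {
  "series": [
    [[0, 0, 0, 0], [0, 0, 0, 0], [0, 0, 0, 0], [0, 0, 0, 0], [0, 0, -10, 0], [0, 0, -30, 0], [0, 0, -35, 0], [0, 0, -35, 0], [0, 0, -20, 0], [0, 0, 0, 0]]
  ],
  "claw": -1
}}

```text
t: 19.07
eef_pos: [0.5662, 0.1764, 0.2863]
ee_rot: [-3.134, -0.005, -0.537]
force: [0.5, -0.4, 0.1]
width: 0.0875
gripper_force: 0.0
```

```bash
python3 look.py s7; python3 - <<'E'
import cv2
a=cv2.imread("pics/s7_wrist.png");print(cv2.imwrite("pics/e.png",a))
E
```

```text
19.0667 [0.5662 0.1764 0.2863] [-3.134 -0.005 -0.537] F [ 0.5 -0.4  0.1] M [ 0.06 -0.13  0.03] w 0.0875
wrist [(0.25, 195), (0.0, 191), (2.75, 130), (3.0, 128), (0.5, 111), (9.75, 94)] median 13
scene [(2.75, 103), (2.5, 92), (3.0, 90), (0.25, 88), (0.5, 82), (2.25, 73)] median 43
top [(0.0, 74), (0.25, 70), (5.0, 68), (-0.25, 64), (0.5, 60), (0.75, 60)] median 47
True
```

View pics/e.png

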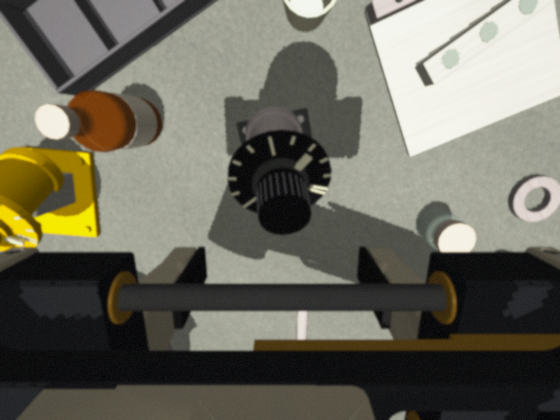

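The tongue at (303,162) sits on tick 3 (estimated 2.85, and it read 3.85 when resting at 4). Now the bar.

Emit:
{"name": "servo_tool", "arguments": {
  "series": [
    [[11.2, 35, 0, 0], [11.2, 35, 0, 0], [11.2, 35, 0, 0], [11.2, 35, 0, 0], [11.2, 35, 0, 0], [11.2, 35, 0, 0], [11.2, 35, 0, 0], [11.2, 35, 0, 0], [0, 0, 0, -0.1], [0, 0, 0, -0.1]]
  ]
}}

```text
t: 20.05
eef_pos: [0.4963, -0.1127, 0.2785]
ee_rot: [3.141, 0.002, -0.336]
force: [-0.4, 0.2, -1.1]
width: 0.0876
gripper_force: 0.0
```

Emit:
{"name": "servo_tool", "arguments": {
  "series": [
    [[0, 0, 0, -0.1], [0, 0, 0, -0.087], [0, 0, 0, 0], [0, 0, 0, 0], [0, 0, 0, 0], [0, 0, 0, 0], [0, 0, 0, 0], [0, 0, 0, 0], [0, 0, 0, 0], [0, 0, 0, 0]]
  ]
}}

```text
t: 20.88
eef_pos: [0.4977, -0.1105, 0.2796]
ee_rot: [-3.142, -0.0, -0.15]
force: [-0.3, 0.3, 0.6]
width: 0.0876
gripper_force: 0.0
```

```bash
python3 - <<'E'
from station import telemetry, eyes, trace
import cv2,numpy as np
s=telemetry.get_state();print(s["t"],s["eef_pos"],s["ee_rot"])
k=eyes.calibration("wrist");f=eyes.grab_frame("wrist");np.savez("w1.npz",**k)
cv2.imwrite("pics/w1.png",f[:,:,::-1])
for n in("bar_center","stage"):
    for d in trace("wrist",n)[:1]:
        m=d["mask"].astype(np.uint8);print(n,d["conf"],m.sum(),cv2.boxPoints(cv2.minAreaRect(cv2.findNonZero(m))).round().tolist())
E
```

```text
20.8833 [ 0.49769303 -0.11049714  0.27958716] [-3.14158094e+00 -5.10862680e-05 -1.50072486e-01]
bar_center 0.56 3199 [[220.0, 104.0], [343.0, 73.0], [350.0, 98.0], [226.0, 129.0]]
stage 0.92 23439 [[182.0, 25.0], [368.0, 21.0], [371.0, 184.0], [185.0, 188.0]]
```

View pics/w1.png

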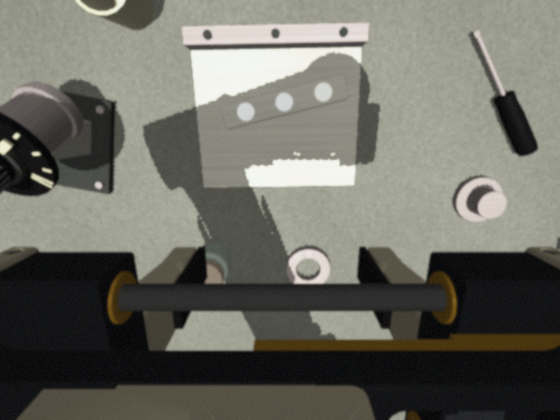

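```bash
python3 - <<'E'
import cv2,numpy as np
k=dict(np.load("w1.npz"));R=cv2.Rodrigues(k["rvec"])[0];C=-R.T@k["tvec"].reshape(3)
def bp(u,v,z):
    d=R.T@np.linalg.inv(k["mtx"])@[u,v,1];return (C+d*(z-C[2])/d[2])[:2]
L=lambda P,z:np.array([bp(u,v,z) for u,v in P])
r=L([(207,34),(275,33),(343,32)],.038);b=L([(245,112),(284,102),(322,92)],.036);e=L([(204,187),(355,184)],.008)
i=L([(185,48),(367,43)],.038);o=L([(183,28),(368,24)],.038)
ang=lambda P:np.arctan2(*(P[0]-P[-1])[::-1])-np.pi/2
for n,P in dict(screws=r,bar=b,plate=e,railin=i,railout=o).items(): print(n,P.round(4).tolist(),"yaw",ang(P).round(3),"len",np.linalg.norm(P[0]-P[-1]).round(3))
y=np.mean([ang(P) for P in(r,e,i,o)]);n=np.array([np.cos(y),np.sin(y)]);t=np.array([-n[1],n[0]])
F=r[1]-.010*n;print("yaw",y,"face",F,"plate edge->face",n@(F-e.mean(0)),"inner",n@(i.mean(0)-F))
print("bar in rail frame",n@(b[1]-F),t@(b[1]-F))
p=np.array([.49769,-.1105])-F;print("tcp in rail",n@p,t@p)
E
```

```text
screws [[0.6841, -0.0499], [0.6731, -0.1293], [0.6622, -0.2085]] yaw -0.137 len 0.16
bar [[0.5916, -0.0779], [0.596, -0.1285], [0.6006, -0.1771]] yaw 0.09 len 0.1
plate [[0.4997, 0.0034], [0.4713, -0.2144]] yaw -0.13 len 0.22
railin [[0.6735, -0.0207], [0.6464, -0.2356]] yaw -0.125 len 0.217
railout [[0.6944, -0.0235], [0.6661, -0.2381]] yaw -0.131 len 0.217
yaw -0.13075046134325863 face [ 0.6632316  -0.12798653] plate edge->face 0.17917510696680727 inner -0.0031989230225368654
bar in rail frame -0.06654406146589241 -0.009306938208274785
tcp in rail -0.1664084558172098 -0.004245746529137527
```

Emit:
{"name": "servo_tool", "arguments": {
  "series": [
    [[20, 2, 0, -0.017], [20, 2, 0, 0], [0, 0, 37, 0], [0, 0, 37, 0], [0, 0, 37, 0], [0, 0, 37, 0], [0, 0, 37, 0], [0, 0, 35, 0], [0, 0, 20, 0], [0, 0, 0, 0]]
  ]
}}

```text
t: 21.87
eef_pos: [0.5334, -0.1203, 0.035]
ee_rot: [3.14, 0.008, -0.134]
force: [-0.5, -1.1, 0.6]
width: 0.0878
gripper_force: 0.0
```

Emit:
{"name": "servo_tool", "arguments": {
  "series": [
    [[0, 0, 12, 0], [0, 0, 10, 0], [0, 0, 0, 0], [0, 0, 0, 0], [5, 0, 0, 0], [5, 0, 0, 0], [5, 0, 0, 0], [5, 0, 0, 0], [5, 0, 0, 0], [0, 0, 0, 0]]
  ]
}}

```text
t: 22.7
eef_pos: [0.5627, -0.1236, 0.0177]
ee_rot: [3.142, -0.001, -0.133]
force: [-0.9, -0.3, 0.5]
width: 0.0876
gripper_force: 0.0
```

Emit:
{"name": "servo_tool", "arguments": {
  "series": [
    [[6, 0, 0, 0], [6, 0, 0, 0], [6, 0, 0, 0], [6, 0, 0, 0], [6, 0, 0, 0], [6, 0, 0, 0], [6, 0, 0, 0], [6, 0, 0, 0], [4, 0, 0, 0], [0, 0, 0, 0]]
  ]
}}

```text
t: 23.53
eef_pos: [0.6142, -0.1305, 0.0175]
ee_rot: [3.142, -0.001, -0.133]
force: [0.2, -0.8, -1.1]
width: 0.0878
gripper_force: 0.0
```

Emit:
{"name": "servo_tool", "arguments": {
  "series": [
    [[1, 0, 0, 0], [1, 0, 0, 0], [1, 0, 0, 0], [1, 0, 0, 0], [1, 0, 0, 0], [1, 0, 0, 0], [0, 0, 0, 0], [0, 0, 0, 0], [0, 0, 0, 0], [0, 0, 0, 0]]
  ]
}}

```text
t: 24.37
eef_pos: [0.6192, -0.1311, 0.0177]
ee_rot: [-3.142, -0.0, -0.133]
force: [0.3, 0.0, -0.6]
width: 0.0876
gripper_force: 0.1
```

```bash
python3 - <<'E'
from station import telemetry, eyes
import cv2,numpy as np
s=telemetry.get_state();print(s["t"],s["eef_pos"],s["force"])
f=eyes.grab_frame("wrist");t=eyes.grab_frame("top")[:,:,::-1][155:265,280:390]
cv2.imwrite("pics/g.png",np.hstack([cv2.resize(f[:,:,::-1],(480,360)),cv2.resize(t,(320,360)) if 0 else cv2.copyMakeBorder(cv2.resize(t,(320,320)),0,40,0,0,0)]))
E
```

```text
24.3667 [ 0.6191657  -0.13112812  0.01765332] [ 0.2645299   0.0031961  -0.64962034]
```

View pics/g.png

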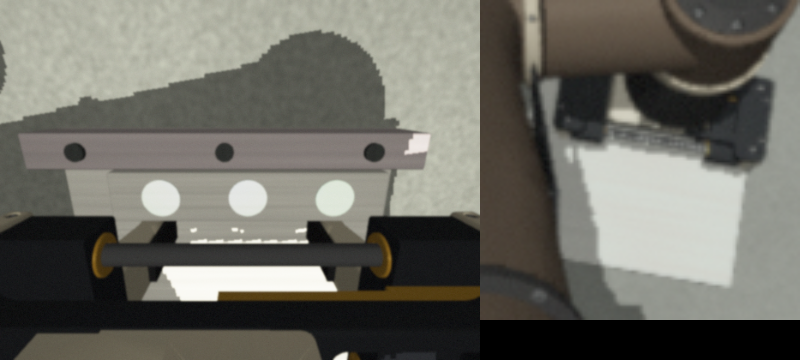

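The wrist view shows the bar (discs at (160,198) to (335,198)) parallel to the rail, with its middle screw at (224,152), and almost touching it. I press on until I feel contact.

Emit:
{"name": "servo_tool", "arguments": {
  "series": [
    [[0.5, 0, 0, 0], [0.5, 0, 0, 0], [0.5, 0, 0, 0], [0.5, 0, 0, 0], [0.5, 0, 0, 0], [0.5, 0, 0, 0], [0, 0, 0, 0], [0, 0, 0, 0], [0, 0, 0, 0], [0, 0, 0, 0]]
  ]
}}

```text
t: 25.3
eef_pos: [0.6214, -0.1315, 0.0175]
ee_rot: [3.141, 0.001, -0.133]
force: [-4.8, 0.8, 4.0]
width: 0.0878
gripper_force: 2.6
```

Emit:
{"name": "servo_tool", "arguments": {
  "series": [
    [[0.5, 0, 0, 0], [0.5, 0, 0, 0], [0.5, 0, 0, 0], [0.5, 0, 0, 0], [0, 0, 0, 0], [0, 0, 0, 0], [0, 0, 0, 0], [0, 0, 0, 0], [0, 0, 0, 0], [0, 0, 0, 0]]
  ]
}}

```text
t: 26.13
eef_pos: [0.6213, -0.1316, 0.0171]
ee_rot: [3.141, 0.005, -0.133]
force: [-11.1, 2.4, 7.5]
width: 0.0876
gripper_force: 5.4
```

Emit:
{"name": "servo_tool", "arguments": {
  "series": [
    [[0.5, 0, 0, 0], [0.5, 0, 0, 0], [0.5, 0, 0, 0], [0, 0, 0, 0], [0, 0, 0, 0], [-3, 0, 0, 0], [-3, 0, 0, 0], [-10, 0, 0, 0], [-10, 0, 0, 0], [-15, 0, 0, 0]]
  ]
}}

```text
t: 26.97
eef_pos: [0.5849, -0.1265, 0.0176]
ee_rot: [-3.141, -0.001, -0.133]
force: [0.3, 1.0, 0.6]
width: 0.0874
gripper_force: 0.0
```

Emit:
{"name": "servo_tool", "arguments": {
  "series": [
    [[-20, 0, 0, 0], [0, 0, -35, 0], [0, 0, -35, 0], [0, 0, -35, 0], [0, 0, -35, 0], [0, 0, -35, 0], [0, 0, -35, 0], [-20, 0, -30, 0], [-20, 0, 0, 0], [0, 0, 0, 0]]
  ]
}}

```text
t: 27.8
eef_pos: [0.5234, -0.1183, 0.2603]
ee_rot: [-3.14, -0.005, -0.133]
force: [-1.2, 0.3, -2.0]
width: 0.0875
gripper_force: 0.0
```

Emit:
{"name": "servo_tool", "arguments": {
  "series": [
    [[0, 0, 0, 0], [0, 0, 0, 0], [0, 0, 0, 0], [0, 0, 0, 0], [0, 0, 0, 0], [0, 0, 0, 0], [0, 0, 0, 0], [0, 0, 0, 0], [0, 0, 0, 0], [0, 0, 0, 0]]
  ]
}}

```text
t: 28.63
eef_pos: [0.5254, -0.1186, 0.2575]
ee_rot: [3.142, 0.0, -0.133]
force: [1.0, 0.0, -0.9]
width: 0.0873
gripper_force: 0.0
```

```bash
python3 look.py s8; python3 - <<'E'
import cv2,numpy as np
w=cv2.imread("pics/s8_wrist.png")[0:200,160:400];s=cv2.imread("pics/s8_scene.png")[195:285,280:370]
cv2.imwrite("pics/h.png",np.hstack([cv2.resize(w,(480,400),interpolation=cv2.INTER_CUBIC),cv2.copyMakeBorder(cv2.resize(s,(320,320),interpolation=cv2.INTER_CUBIC),0,80,0,0,0)]))
E
```

```text
28.6333 [ 0.5254 -0.1186  0.2575] [ 3.142  0.    -0.133] F [ 1.   0.  -0.9] M [-0.04  0.01 -0.  ] w 0.0873
wrist [(0.5, 144), (0.25, 124), (0.75, 83), (0.0, 43), (1.0, 24), (1.5, 19)] median 0
scene [(2.75, 168), (2.5, 163), (3.0, 129), (2.25, 128), (0.25, 98), (9.75, 96)] median 55
top [(6.25, 100), (6.0, 100), (6.5, 100), (6.75, 99), (7.0, 99), (7.25, 97)] median 91
```

View pics/h.png

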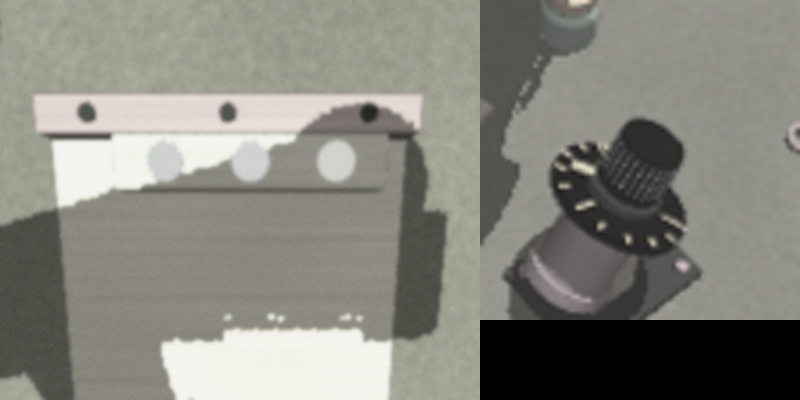

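```bash
python3 - <<'E'
from gun import *
from station import eyes
p=np.load("gun.npy");k=eyes.calibration("scene");v=np.arange(1.5,5.6,.1);a=axes(p[3])[0]
for n in("s4","s7","s8"):
    g=cv2.imread(f"pics/{n}_scene.png").max(2).astype(np.float32)
    for h in(.003,.008):
        q=proj(k,np.concatenate([tick(np.r_[p[:3]+h*a,p[3]],v,r) for r in(.034,.037,.040)])).astype(np.float32)
        b=cv2.remap(g,q[:,0],q[:,1],1).reshape(3,-1).mean(0);c=np.clip(b-.55*b.max(),0,None);print(n,h,(c@v/c.sum()).round(2))
E
```

```text
s4 0.003 3.82
s4 0.008 4.1
s7 0.003 2.69
s7 0.008 3.08
s8 0.003 2.52
s8 0.008 3.0
```

The tongue reads 3.0 (and 4.1 when it rested at 4). The bar is flush, and the arm is clear of everything.

```bash
python3 -c "
from station import ticket;print(ticket.job_done())"
```

```text
the job is handed in; nothing more can be done
None
```

The job is handed in with the sleeve in the click at 3, the bar flush and parallel against the rail near its middle, everything let go and no bystander knowingly touched; the station returned no verdict.

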